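Set the mandoline to 4 mm by flicking its thickness wheel

ROBOT

A 6-joint arm with a two-finger parallel gripper is mounted at the origin on a cart in front of the work surface, level with it; the furniture and walls round the work are solid. World frame = base frame: x ahead of the robot, y to its left, z up, the work surface at z = 0. Lengths are in m, angles in rad, forces in N, time in s.
With the tool pointing down it reaches from about 0.3 to 0.875 m from the base axis. Payload 6.4 kg.
Tool frame: the origin (TCP) lies midway between the tips of the shut fingers; the grasp point (between the pads) lies 19 mm behind it; z points along the fingers, y is the line along which they close (so a half turn about z gives the same grasp; the last joint's range is limited). The gripper opens to 85 mm and grips with 20 to 120 N. Pads are 22 mm wide; open, the fingers measure 114 mm over their backs; the gripper's body (76 mm by 85 mm) begins 54 mm behind the grasp point. The pads swing forward as they close: fully open they stand 13 mm farther back than shut.
Start: joints at [0.919, 0.181, 1.607, -0, 1.354, -0.206], TCP at [0.248, 0.519, 0.231] pointing down, gripper open.
Joint ranges: [-2.99, 2.99], [-0.89, 2.07], [0.3, 2.58], [-1.14, 4.28], [0, 2.63], [-3.12, 3.12]. Speed limits (rad/s): [2.57, 2.57, 3.01, 3.14, 3.14, 3.14].

INTERFACE

Orientations are given as a unit quaternion [w, x, y, z].
In Python, from bench import ctrl gives the robot as it stands.
- The arm moves only by the tool send_rows, never from a script. Its argument "motion" is a list of rows, each a list of 7 numbers: the turn, a rotation vector about the tool's x, y, z in degrees, then the shift along the tool's x, y, z in mm, then the closure, from -1 (fully open) to 1 (shut). In form: [[rx, ry, rz, tx, ty, tz, grip], ...]. A call has exactly 10 rows; each row shifts and turns the commanded pose from where the row before left it, along the tool's axes as they then stand; what a row does not reach is not made up. A row lasts 1/10 s, in which the tool goes at most 50 mm and 8.59 degrees, less where a joint would pass 70% of its speed; a pose out of reach is approached as far as the arm can. A call is refused whole if a number of a shift passes 50 or a number of a turn 8.59, either way. A call with a gripper value outside its range is refused whole. The fingers move at their own pace and stop on an object; the grip force is fixed at half the most. Time passes only in rows, so rows that do not move let the fingers close, or fill a call up. It gives the time, the measured TCP pose, the force, the opening and the grip force at its end, in the units of the state.
- ctrl.get_obs(): the state, without advancing time (a new reading comes with each control period).
- ctrl.camera(name): name is "side" or "top"; returns a dict with "color" (384x512x3 uint8, red, green, blue), "z_map" (384x512 float32, m along the optical axis (not along the pixel's ray), 0 where there is no reading), "mtx" (3x3 intrinsics, pixels), "k1" (the pictures are not rectified: a ray, as slopes to the right and down, at radius r is drawn at 1 + k1 r^2 times it, then the intrinsics apply), "extrinsics" (4x4, takes a point from camera to world coordinates). Camera axes: x right, y down, z forward; pixel columns grow to the right and rows downward; lengths in m; the calibration is good to about 2 mm. A picture is of the moment at which its call begins.
- ctrl.hand_in(): hands the job in; it is judged then, once.
The state is a dict: "time_s": time; "q": joint angles; "dq": joint speeds; "joint_efforts": joint torques, N m; "eef_pos": TCP position; "eef_rot": TCP orientation; "wrist_force": force on the tool from outside, world axes, zero at the start; "torque": the same for the moment, N m; "opening": opening from 0.0 (shut) to 1.0 (fully open); "grasp_force": force on a finger pad.
Only numpy, scipy, OpenCV 4.12 (cv2) and the standard library are available. Lean on these libraries where they do the work, as an engineer would, in place of code of your own. Each camera call takes 0.05 s, during which the arm holds its last target. There are 200 camera calls.

TASK

Set the mandoline slicer for 4 mm slices: with a fingertip, flick the finned thumbwheel on its side forward (its top away from the handle), click by click, until the orange fin stands at the pointer, without running past that click, and leave the wheel at rest there. Be gentle: the slicer only stands on its feet and must stay where it is, not be picked up, shoved or tipped. Leave the lemon, the jam jar and the mug alone.

Things in the scene. Friction and masses are not known exactly. Their poses are not given: they have to be found in the camera images.
- slicer: White and steel mandoline slicer, 1 kg, loose on rubber feet (slides at 5 to 8 N). Origin on the worktop. x axis along it: from the raised black handle end (x = -215 mm, 110 mm high), which faces the robot, to the low end (x = +200 mm, 47 mm high); y to its left. Rails at y = -61 and +61 mm, 78 mm high beside the wheel. Turned up to 0.35 rad.
- wheel_axle (a point): Centre of the black thumbwheel on the slicer's left side, at slicer x 0, y +88, z 62 mm; axle along slicer y. 72 mm across its six fin tips, 16 mm thick, hub radius 15 mm; fins radial, 6 mm thick, 60 degrees apart. Resting in any click, one fin stands 25 degrees past straight up (towards slicer +x) and the next one 35 degrees before it; this is the one to push.
- flick_end (a point): Point 26 mm straight above the axle, fixed to the slicer. One flick: lower the fingertips on the handle side (free space) till their leading face is 34 mm short of this point and the tips 10 mm lower, push along slicer +x rising to this point, lift straight up: one click. Pushed over 4 mm farther, the following fin jams under the tip; over 5 mm short, the wheel springs back.
- thickness_wheel (a joint): Wheel angle, rad; grows as the wheel's top moves to the slicer's low (+x) end. Spring clicks every 1.047 rad, 1 mm of slice each: 0 is 0 mm, 3.142 is 3 mm, 4.189 is 4 mm, 5.236 is 5 mm; stops just outside 0 and 5 mm. Starts in the 0, 1 or 2 mm click. Needs about 2 N at a fin tip (slippery plastic); past halfway (0.52 rad) the spring carries it into the next click once the finger is out of the way.
- orange_fin (a point): Tip of the one orange fin, 36 mm from the axle. At 4 mm it stands at the pointer, 25 degrees past the top; at 3 mm it is the fin 35 degrees before the top, at 2 mm it points level towards the handle end, at 1 mm down towards the handle end, at 0 mm down towards the low end.
- pointer (a point): Tip of the fixed pointer, a white tab with a red mark, 12 mm wide, that rises from the slicer between rail and wheel (slicer y 61 to 65 mm) to 38 mm above the axle, 25 degrees past straight up.
- lemon: Yellow lemon, 78 x 55 x 56 mm, loose, on the wheel's side of the slicer, towards its low end; origin at its underside. Leave alone.
- jam_jar: Jar of red jam with a red lid, 65 mm across, 86 mm high, loose, on the side away from the wheel, towards the low end; origin at its underside. Leave alone.
- mug_blue: Cream mug with a green-blue band, 90 x 130 x 96 mm, loose, on the side away from the wheel, near the handle; origin at its underside. Leave alone.

How it is judged:
By the outcome, as a careful person would: the job done as asked, in the order asked, and still so for the second after the job is handed in, with the robot touching nothing.
It also fails if it takes over 48 s, if anything falls off the work surface, if the arm or the gripper's body presses on something with over 40 N, if the wrist force passes 120 N, or if a joint passes its speed limit or range.

## Working session

There is one attempt and no reset: what is moved stays moved. The work goes in short steps, Python scripts to look and compute and a tool call to move; the robot and the scene stay as the last step left them, time stands still between calls to the robot, and variables do not carry over. Pictures are saved under pics/ and viewed, at most 10 in all, crops included, and the job is handed in when it is done.

Besides the shell and the picture viewer there is one more tool, called after "Emit:" in YAML: its name, and indented under it one key for each argument. send_rows: Moves the arm, as the interface text tells. Its arguments: {"type":"object","properties":{"motion":{"type":"array","items":{"type":"array","items":{"type":"number"}}}},"required":["motion"]}

```bash
ls && mkdir -p pics && cat > h.py <<'E'
import numpy as np,cv2
from bench import ctrl
def grab(n):
    c=ctrl.camera(n); np.savez(f'/tmp/{n}.npz',**c); return c
def pts(c):
    z=c['z_map'];h,w=z.shape;K=c['mtx'];u,v=np.meshgrid(np.arange(w),np.arange(h))
    xd=(u-K[0,2])/K[0,0];yd=(v-K[1,2])/K[1,1];x,y=xd.copy(),yd.copy()
    for _ in range(8):
        r=x*x+y*y;x=xd/(1+c['k1']*r);y=yd/(1+c['k1']*r)
    P=np.stack([x*z,y*z,z],-1);E=c['extrinsics']
    W=P@E[:3,:3].T+E[:3,3];W[z==0]=np.nan;return W
E
python3 - <<'E'
from h import *
print(ctrl.get_obs())
for n in('side','top'):
    c=grab(n);cv2.imwrite(f'pics/{n}0.png',c['color'][:,:,::-1]);print(n,c['mtx'],c['k1'],c['extrinsics'].round(3))
E
```

```text
pics
{'time_s': 0.0, 'q': array([ 9.18731790e-01,  1.81597842e-01,  1.60800639e+00, -4.76185561e-05,
        1.35381406e+00, -2.06338674e-01]), 'dq': array([-9.12533794e-04,  3.51048469e-04,  9.70882657e-05,  4.14096093e-04,
        4.59780402e-05, -8.59668545e-04]), 'joint_efforts': array([-6.55099539e-04, -4.44859529e+01, -3.51335371e+01, -3.46133884e-04,
        8.88576382e-03, -2.03703337e-05]), 'eef_pos': array([0.24755832, 0.51835491, 0.23035301]), 'eef_rot': array([-3.58727848e-04,  2.21017540e-01,  9.75269405e-01, -8.39699993e-04]), 'wrist_force': array([0.53430715, 0.40467771, 0.29027979]), 'torque': array([ 0.00750351,  0.01322548, -0.02516914]), 'grasp_force': 0.0, 'opening': 1.0000827251851028}
side [[355.58828468   0.         253.61172486]
 [  0.         355.58828468 191.47915546]
 [  0.           0.           1.        ]] -0.11305250923992038 [[ 0.999  0.042 -0.023  0.626]
 [ 0.048 -0.831  0.555 -0.2  ]
 [ 0.004 -0.555 -0.832  0.809]
 [ 0.     0.     0.     1.   ]]
top [[433.70431233   0.         261.67348549]
 [  0.         433.70431233 195.33391897]
 [  0.           0.           1.        ]] -0.07102327451341921 [[ 0.023 -0.994  0.109  0.537]
 [-1.    -0.025 -0.011  0.278]
 [ 0.014 -0.109 -0.994  0.936]
 [ 0.     0.     0.     1.   ]]
```

View pics/side0.png

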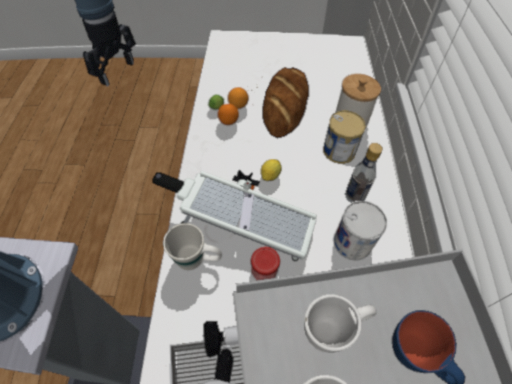

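View pics/top0.png

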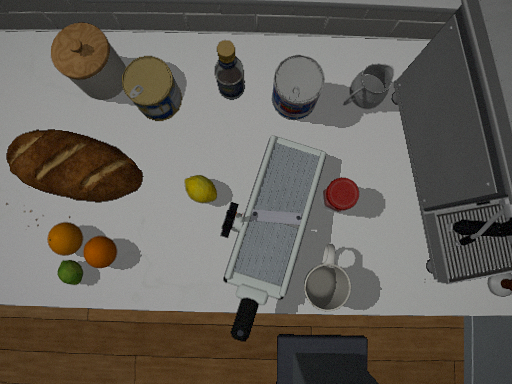

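```bash
python3 - <<'E'
from h import *
ims=[]
for n,(u0,v0,u1,v1) in dict(top=(205,185,265,245),side=(222,155,272,205)).items():
    c=dict(np.load(f'/tmp/{n}.npz'));W=pts(c)
    z=W[...,2];x,y=W[...,0],W[...,1]
    m=(z>.03)&(z<.13)&(x>.28)&(x<.85)&(y>.05)&(y<.42)
    m=cv2.morphologyEx(m.astype(np.uint8),cv2.MORPH_OPEN,np.ones((3,3)))
    k,l,s,ce=cv2.connectedComponentsWithStats(m)
    for i in range(1,k):
        if s[i][4]>60: print(n,i,s[i],np.nanmean(W[l==i],0).round(3),np.nanpercentile(z[l==i],98).round(3))
    i=1+np.argmax(s[1:,4]);
    g=c['color'].astype(int)
    dark=(g.max(-1)<70)
    b=(l==i)&~dark&(z>.04)
    P=W[b][:,:2].astype(np.float32)
    r=cv2.minAreaRect(P);print(n,'rect',r,cv2.boxPoints(r).round(3).tolist())
    d=dark&(z>.03)&(z<.12);d[:v0]=0;d[v1:]=0;d[:,:u0]=0;d[:,u1:]=0
    Q=W[d];print('wheel n',len(Q),Q.mean(0).round(4),Q.min(0).round(3),Q.max(0).round(3))
    red=(g[...,0]>g[...,1]*1.4)&(g[...,0]>90);red[:v0]=0;red[v1:]=0;red[:,:u0]=0;red[:,u1:]=0
    for v,u in np.argwhere(red):print(n,'red',u,v,g[v,u],W[v,u].round(3))
    ims.append(cv2.resize(c['color'][v0:v1,u0:u1],(400,400),interpolation=cv2.INTER_CUBIC))
cv2.imwrite('pics/crop0.png',np.hstack(ims)[:,:,::-1])
E
```

```text
top 1 [ 273   84   51   32 1243] [0.828 0.204 0.097] 0.119
top 4 [  221   136   105   206 11073] [0.572 0.248 0.072] 0.104
top 5 [189 175  27  28 618] [0.645 0.393 0.048] 0.057
top 6 [323 178  36  34 933] [0.637 0.111 0.081] 0.089
top 7 [ 305  244   46   67 1047] [0.458 0.123 0.071] 0.097
top rect ((0.5790129899978638, 0.26030033826828003), (0.16133423149585724, 0.36391714215278625), 73.77449798583984) [[0.38199999928474426, 0.23399999737739563], [0.7310000061988831, 0.13199999928474426], [0.7760000228881836, 0.28700000047683716], [0.4269999861717224, 0.3889999985694885]]
wheel n 342 [0.5841 0.3278 0.0746] [0.538 0.272 0.03 ] [0.655 0.372 0.098]
side 1 [260 159  22  20 333] [0.646 0.386 0.046] 0.056
side 2 [ 153  170  163  110 7862] [0.587 0.224 0.07 ] 0.102
side 3 [335 201  28  53 982] [0.829 0.186 0.094] 0.118
side 4 [ 163  224   59   44 1195] [0.461 0.141 0.069] 0.096
side rect ((0.5687601566314697, 0.25529125332832336), (0.22002653777599335, 0.4039793610572815), 52.89828872680664) [[0.3409999907016754, 0.289000004529953], [0.6629999876022339, 0.04600000008940697], [0.7960000038146973, 0.22100000083446503], [0.4740000069141388, 0.4650000035762787]]
wheel n 118 [0.5817 0.3289 0.0753] [0.55  0.317 0.061] [0.615 0.343 0.095]
side red 251 186 [113  75  57] [0.597 0.325 0.047]
side red 252 186 [119  61  28] [0.599 0.329 0.041]
side red 253 186 [129  79  55] [0.602 0.329 0.041]
side red 251 187 [122  73  48] [0.597 0.325 0.043]
side red 252 187 [131  67  33] [0.599 0.327 0.04 ]
side red 253 187 [140  88  64] [0.602 0.328 0.039]
side red 251 188 [132  85  63] [0.597 0.321 0.043]
side red 252 188 [133  73  42] [0.6   0.323 0.041]
```

View pics/crop0.png

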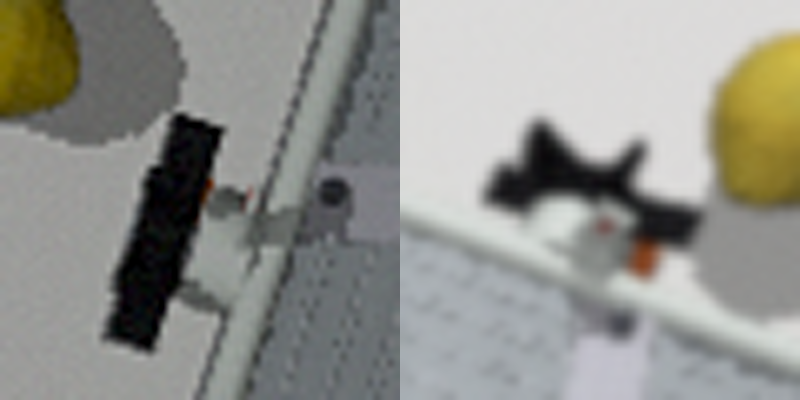

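```bash
cat > fit.py <<'E'
from h import *
def fit(n,c,o=np.array([.58,.245]),yaw=-.284,verbose=1):
    W=pts(c);g=c['color'].astype(int);z=W[...,2]
    dark=g.max(-1)<70
    for _ in range(6):
        R=np.array([[np.cos(yaw),-np.sin(yaw)],[np.sin(yaw),np.cos(yaw)]])
        L=(W[...,:2]-o)@R
        m=(z>.045)&(z<.1)&~dark&(abs(L[...,1])<.073)&(L[...,0]>-.14)&(L[...,0]<.17)
        # rail ridges: outermost body points in slices along x'
        e=[]
        for a in np.arange(-.13,.16,.01):
            s=m&(abs(L[...,0]-a)<.005)
            if s.sum()<20: continue
            yy=L[...,1][s]; e.append((a,np.percentile(yy,2),np.percentile(yy,98)))
        e=np.array(e);mid=(e[:,1]+e[:,2])/2
        # robust slope
        k,b=np.polyfit(e[:,0],mid,1);keep=abs(mid-(k*e[:,0]+b))<.004
        k,b=np.polyfit(e[keep,0],mid[keep],1)
        o=o+R@np.array([0,b]);yaw+=np.arctan(k)
    R=np.array([[np.cos(yaw),-np.sin(yaw)],[np.sin(yaw),np.cos(yaw)]])
    L=(W[...,:2]-o)@R
    w=dark&(z>.03)&(z<.12)&(L[...,1]>.07)&(L[...,1]<.115)&(abs(L[...,0])<.06)
    Q=np.c_[L[w],z[w]]
    b=(z>.035)&(z<.07)&(abs(L[...,1])<.05)&(L[...,0]>.1)&(L[...,0]<.26)
    print(n,'o',o.round(4),'yaw',yaw.round(4),'width',(e[:,2]-e[:,1]).mean().round(4),keep.sum())
    print(' wheel x',np.percentile(Q[:,0],[1,99]).round(4),'y',np.percentile(Q[:,1],[1,5,50,95,99]).round(4),'z',Q[:,2].max().round(4),'lowend',np.percentile(L[...,0][b],99).round(4))
    return o,yaw,W,L,w
if __name__=='__main__':
    for n in('top','side'):
        c=dict(np.load(f'/tmp/{n}.npz'));o,yaw,W,L,w=fit(n,c)
        z=W[...,2]
        for t in(.085,.09):
            q=w&(z>t);print('  high',t,[ (a.round(3)) for a in np.c_[L[q],z[q]][np.argsort(L[q][:,0])][::4]])
E
python3 fit.py
```

```text
top o [0.5794 0.2428] yaw -0.286 width 0.1193 26
 wheel x [-0.0562  0.0123] y [0.0776 0.0792 0.0858 0.0932 0.094 ] z 0.0977 lowend 0.2479
  high 0.085 [array([-0.044,  0.084,  0.089]), array([-0.043,  0.08 ,  0.093]), array([-0.042,  0.091,  0.093]), array([-0.041,  0.087,  0.091]), array([-0.041,  0.091,  0.093]), array([-0.039,  0.088,  0.089]), array([-0.039,  0.092,  0.092]), array([-0.038,  0.088,  0.09 ]), array([-0.036,  0.085,  0.087]), array([-0.034,  0.092,  0.088]), array([-0.015,  0.082,  0.086]), array([-0.014,  0.09 ,  0.092]), array([-0.013,  0.08 ,  0.092]), array([-0.012,  0.084,  0.093]), array([-0.011,  0.093,  0.095]), array([-0.01 ,  0.079,  0.088]), array([-0.009,  0.087,  0.096]), array([-0.008,  0.092,  0.095]), array([-0.007,  0.088,  0.094]), array([-0.006,  0.092,  0.093])]
  high 0.09 [array([-0.044,  0.09 ,  0.091]), array([-0.043,  0.092,  0.095]), array([-0.041,  0.081,  0.092]), array([-0.041,  0.085,  0.091]), array([-0.039,  0.094,  0.091]), array([-0.038,  0.09 ,  0.09 ]), array([-0.013,  0.08 ,  0.092]), array([-0.011,  0.082,  0.096]), array([-0.011,  0.087,  0.092]), array([-0.009,  0.089,  0.096]), array([-0.008,  0.079,  0.098]), array([-0.008,  0.09 ,  0.094]), array([-0.007,  0.08 ,  0.097])]
side o [0.578  0.2382] yaw -0.2827 width 0.1188 29
 wheel x [-0.0536  0.0114] y [0.0818 0.0828 0.0882 0.0944 0.0951] z 0.0954 lowend 0.2564
  high 0.085 [array([-0.04 ,  0.088,  0.093]), array([-0.038,  0.09 ,  0.092]), array([-0.036,  0.084,  0.087]), array([-0.034,  0.086,  0.087]), array([-0.012,  0.083,  0.087]), array([-0.009,  0.089,  0.094]), array([-0.006,  0.082,  0.095])]
  high 0.09 [array([-0.04 ,  0.088,  0.093]), array([-0.038,  0.09 ,  0.092]), array([-0.009,  0.083,  0.092]), array([-0.006,  0.082,  0.095])]
```

The top and side views show the orange fin low, towards the low end, at about (0.60, 0.327, 0.041). That puts the wheel in the 0 mm click, so it needs four flicks. The axle is near (0.582, 0.330) with yaw about -0.285, and both views agree within 2.5 mm. I'll approach with the fingers shut.

Emit:
send_rows:
  motion:
    - [0, 0, -4.6, 0, 0, 0, 1]
    - [0, 0, -4.6, 0, 0, 0, 1]
    - [0, 0, 0, -40, -11, 5, 1]
    - [0, 0, 0, -40, -11, 5, 1]
    - [0, 0, 0, -40, -11, 5, 1]
    - [0, 0, 0, -40, -11, 5, 1]
    - [0, 0, 0, -40, -11, 5, 1]
    - [0, 0, 0, -40, -11, 5, 1]
    - [0, 0, 0, -40, -11, 5, 1]
    - [0, 0, 0, -40, -10, 5, 1]

```text
time_s: 1.1
eef_pos: [0.5315, 0.344, 0.1906]
eef_rot: [-0.0, 0.142, 0.99, -0.0]
wrist_force: [-0.3, 0.9, -0.5]
opening: -0.0
grasp_force: 0.0
```

```bash
cat > rel.py <<'E'
from h import *
from scipy.spatial.transform import Rotation as Ro
def rel(A=np.array([.5824,.330,.062]),yaw=-.285):
    o=ctrl.get_obs();p=o['eef_pos'];w,x,y,z=o['eef_rot'];T=Ro.from_quat([x,y,z,w]).as_matrix()
    S=Ro.from_euler('z',yaw).as_matrix()
    print('t',round(o['time_s'],2),'TCP rel axle mm',((p-A)@S*1000).round(1),'tool x in slicer',(S.T@T[:,0]).round(3),'z',T[:,2].round(3),'F',(S.T@o['wrist_force']).round(2),'open',round(o['opening'],3))
if __name__=='__main__':rel()
E
python3 rel.py
```

```text
t 1.1 TCP rel axle mm [-52.8  -0.8 128.6] tool x in slicer [-1.     0.     0.001] z [-0.001 -0.    -1.   ] F [-0.6   0.81 -0.51] open -0.0
```

Emit:
send_rows:
  motion:
    - [0, 0, 0, 0, 0, 15, 1]
    - [0, 0, 0, 0, 0, 20, 1]
    - [0, 0, 0, 0, 0, 20, 1]
    - [0, 0, 0, 0, 0, 20, 1]
    - [0, 0, 0, 0, 0, 10, 1]
    - [0, 0, 0, 0, 0, 0, 1]
    - [0, 0, 0, 0, 0, 0, 1]
    - [0, 0, 0, 0, 0, 0, 1]
    - [0, 0, 0, 0, 0, 0, 1]
    - [0, 0, 0, 0, 0, 0, 1]

```text
time_s: 2.1
eef_pos: [0.531, 0.3455, 0.1072]
eef_rot: [0.001, 0.142, 0.99, 0.0]
wrist_force: [-0.7, 0.4, 0.4]
opening: 0.001
grasp_force: 0.0
```

```bash
python3 - <<'E'
from h import *
import rel;rel.rel()
ims=[]
for n,(u0,v0,u1,v1) in dict(top=(195,175,275,255),side=(207,130,287,210)).items():
    c=grab(n);W=pts(c);S=np.array([[np.cos(-.285),-np.sin(-.285)],[np.sin(-.285),np.cos(-.285)]])
    L=(W[...,:2]-[.5824,.330])@S*1000;z=W[...,2]*1000-62
    for lo,hi in((40,60),(60,80),(80,110)):
        m=(z>lo)&(z<hi)&(abs(L[...,0]+50)<60)&(abs(L[...,1])<50)
        if m.sum()>3:print(n,lo,m.sum(),'x',np.percentile(L[m][:,0],[1,50,99]).round(1),'y',np.percentile(L[m][:,1],[1,50,99]).round(1),'zmin',z[m].min().round(1))
    ims.append(cv2.resize(c['color'][v0:v1,u0:u1],(400,400),interpolation=cv2.INTER_CUBIC))
cv2.imwrite('pics/crop1.png',np.hstack(ims)[:,:,::-1])
E
```

```text
t 2.1 TCP rel axle mm [-53.7   0.5  45.2] tool x in slicer [-1.     0.    -0.001] z [ 0.001  0.001 -1.   ] F [-0.76  0.18  0.38] open 0.001
side 40 18 x [-58.2 -46.6 -42.5] y [-14.2  -8.3   0.9] zmin 44.7
side 60 36 x [-60.5 -44.4 -42.1] y [-14.5  -6.9   4.6] zmin 60.4
side 80 86 x [-61.9 -42.2 -37.4] y [-38.5 -13.1  37.9] zmin 80.9
```

View pics/crop1.png

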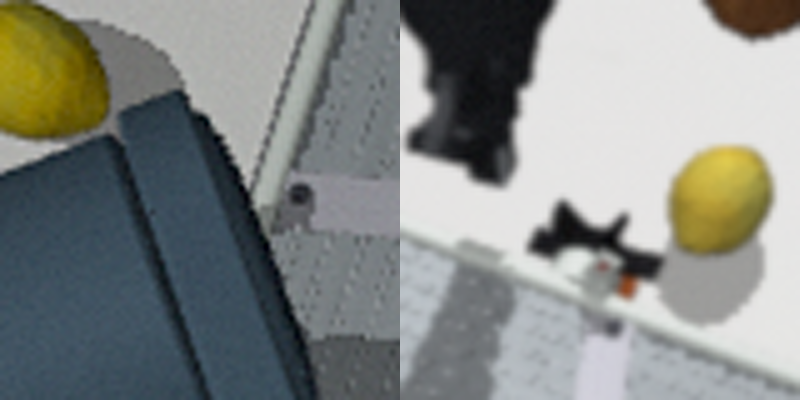

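Emit:
send_rows:
  motion:
    - [0, 0, 0, -4, 0, 7, 1]
    - [0, 0, 0, -4, 0, 8, 1]
    - [0, 0, 0, 0, 0, 8, 1]
    - [0, 0, 0, 0, 0, 6, 1]
    - [0, 0, 0, 0, 0, 0, 1]
    - [0, 0, 0, 0, 0, 0, 1]
    - [0, 0, 0, 0, 0, 0, 1]
    - [0, 0, 0, 0, 0, 0, 1]
    - [0, 0, 0, 0, 0, 0, 1]
    - [0, 0, 0, 0, 0, 0, 1]

```text
time_s: 3.2
eef_pos: [0.5383, 0.3431, 0.0776]
eef_rot: [0.0, 0.142, 0.99, 0.0]
wrist_force: [-0.6, -0.4, -0.5]
opening: -0.002
grasp_force: 0.0
```

```bash
python3 rel.py
```

```text
t 3.2 TCP rel axle mm [-46.    0.2  15.6] tool x in slicer [-1.  0. -0.] z [ 0.  0. -1.] F [-0.42 -0.57 -0.5 ] open -0.002
```

Emit:
send_rows:
  motion:
    - [0, 0, 0, -4.3, 0, -1.3, 1]
    - [0, 0, 0, -4.3, 0, -1.3, 1]
    - [0, 0, 0, -4.3, 0, -1.3, 1]
    - [0, 0, 0, -4.3, 0, -1.3, 1]
    - [0, 0, 0, -4.3, 0, -1.3, 1]
    - [0, 0, 0, -4.3, 0, -1.3, 1]
    - [0, 0, 0, -4.3, 0, -1.3, 1]
    - [0, 0, 0, -4.3, 0, -1.3, 1]
    - [0, 0, 0, 0, 0, 0, 1]
    - [0, 0, 0, 0, 0, 0, 1]

```text
time_s: 4.2
eef_pos: [0.5722, 0.3331, 0.0881]
eef_rot: [0.001, 0.142, 0.99, 0.0]
wrist_force: [1.5, -0.9, 1.0]
opening: 0.002
grasp_force: 1.0
```

```bash
python3 rel.py
```

```text
t 4.2 TCP rel axle mm [-10.6   0.1  26.1] tool x in slicer [-1.     0.001 -0.002] z [ 0.002  0.    -1.   ] F [ 1.72 -0.46  1.02] open 0.002
```

Emit:
send_rows:
  motion:
    - [0, 0, 0, 0, 0, -8, 1]
    - [0, 0, 0, 0, 0, -12, 1]
    - [0, 0, 0, 0, 0, -12, 1]
    - [0, 0, 0, 0, 0, -4, 1]
    - [0, 0, 0, 10, 0, 0, 1]
    - [0, 0, 0, 15, 0, 0, 1]
    - [0, 0, 0, 10, 0, 0, 1]
    - [0, 0, 0, 0, 0, 0, 1]
    - [0, 0, 0, 0, 0, 0, 1]
    - [0, 0, 0, 0, 0, 0, 1]

```text
time_s: 5.2
eef_pos: [0.5378, 0.3432, 0.1237]
eef_rot: [0.0, 0.142, 0.99, -0.0]
wrist_force: [0.1, -0.4, -0.1]
opening: 0.001
grasp_force: 0.0
```

```bash
cat > look.py <<'E'
from h import *
import rel,sys
rel.rel()
from fit import fit
c=grab('side');W=pts(c);g=c['color'].astype(int);S=np.array([[np.cos(-.285),-np.sin(-.285)],[np.sin(-.285),np.cos(-.285)]])
fit('side',c,np.array([.578,.2382]),-.2827)
L=(W[...,:2]-[.5824,.330])@S*1000
o=(g[...,0]>g[...,2]*1.8)&(g[...,0]>g[...,1]*1.5)&(g[...,0]>80)&(np.hypot(L[...,0],W[...,2]*1000-62)<45)&(abs(L[...,1])<14)
print('orange',o.sum(),np.argwhere(o).mean(0).round(1)[::-1] if o.sum() else '',np.c_[L[o],W[o][:,2]*1000-62].mean(0).round(1) if o.sum() else '')
cv2.imwrite(f'pics/{sys.argv[1]}.png',cv2.resize(c['color'][140:210,212:282],(560,560),interpolation=cv2.INTER_CUBIC)[:,:,::-1])
E
python3 look.py f1
```

```text
t 5.2 TCP rel axle mm [-46.5   0.1  61.7] tool x in slicer [-1.  0. -0.] z [ 0. -0. -1.] F [ 0.22 -0.39 -0.07] open 0.001
side o [0.578  0.2383] yaw -0.2818 width 0.119 29
 wheel x [-0.0522  0.0116] y [0.0813 0.0822 0.0881 0.094  0.0953] z 0.0949 lowend 0.2557
orange 0
```

View pics/f1.png

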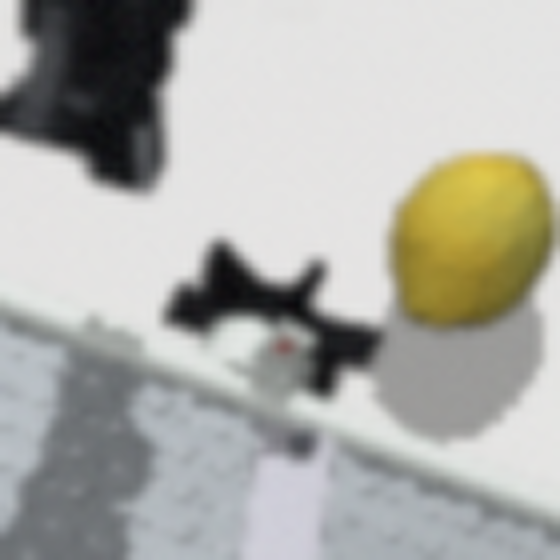

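The view shows no orange now and a black fin at the low-end-down spot (crop pixel 330,370), so the wheel is at 1 mm. The slicer hasn't moved. Next is flick 2.

Emit:
send_rows:
  motion:
    - [0, 0, 0, -0.5, 0, 8, 1]
    - [0, 0, 0, 0, 0, 14, 1]
    - [0, 0, 0, 0, 0, 14, 1]
    - [0, 0, 0, 0, 0, 10, 1]
    - [0, 0, 0, 0, 0, 0, 1]
    - [0, 0, 0, 0, 0, 0, 1]
    - [0, 0, 0, 0, 0, 0, 1]
    - [0, 0, 0, 0, 0, 0, 1]
    - [0, 0, 0, 0, 0, 0, 1]
    - [0, 0, 0, 0, 0, 0, 1]

```text
time_s: 6.25
eef_pos: [0.5383, 0.3432, 0.0781]
eef_rot: [0.0, 0.142, 0.99, 0.0]
wrist_force: [-0.4, 0.5, 0.1]
opening: -0.001
grasp_force: 0.0
```

Emit:
send_rows:
  motion:
    - [0, 0, 0, -4.3, 0, -1.3, 1]
    - [0, 0, 0, -4.3, 0, -1.3, 1]
    - [0, 0, 0, -4.3, 0, -1.3, 1]
    - [0, 0, 0, -4.3, 0, -1.3, 1]
    - [0, 0, 0, -4.3, 0, -1.3, 1]
    - [0, 0, 0, -4.3, 0, -1.3, 1]
    - [0, 0, 0, -4.3, 0, -1.3, 1]
    - [0, 0, 0, -4.3, 0, -1.3, 1]
    - [0, 0, 0, 0, 0, 0, 1]
    - [0, 0, 0, 0, 0, 0, 1]

```text
time_s: 7.25
eef_pos: [0.5721, 0.3331, 0.0885]
eef_rot: [0.001, 0.142, 0.99, 0.0]
wrist_force: [2.4, -0.3, 0.6]
opening: -0.0
grasp_force: 1.0
```

```bash
python3 rel.py
```

```text
t 7.25 TCP rel axle mm [-10.7   0.1  26.5] tool x in slicer [-1.     0.001 -0.002] z [ 0.002  0.    -1.   ] F [2.38 0.43 0.62] open -0.0
```

Emit:
send_rows:
  motion:
    - [0, 0, 0, 0, 0, -8, 1]
    - [0, 0, 0, 0, 0, -12, 1]
    - [0, 0, 0, 0, 0, -12, 1]
    - [0, 0, 0, 0, 0, -4, 1]
    - [0, 0, 0, 10, 0, 0, 1]
    - [0, 0, 0, 15, 0, 0, 1]
    - [0, 0, 0, 9.5, 0, 0, 1]
    - [0, 0, 0, 0, 0, 0, 1]
    - [0, 0, 0, 0, 0, 0, 1]
    - [0, 0, 0, 0, 0, 0, 1]

```text
time_s: 8.25
eef_pos: [0.5382, 0.3431, 0.1241]
eef_rot: [0.0, 0.142, 0.99, -0.0]
wrist_force: [1.0, -0.1, 0.5]
opening: -0.0
grasp_force: 0.0
```

```bash
python3 look.py f2
```

```text
t 8.25 TCP rel axle mm [-46.1   0.1  62.1] tool x in slicer [-1.  0. -0.] z [ 0. -0. -1.] F [0.95 0.19 0.46] open -0.0
side o [0.578  0.2381] yaw -0.2818 width 0.1187 28
 wheel x [-0.0395  0.0113] y [0.0817 0.0824 0.0884 0.0945 0.0951] z 0.0952 lowend 0.2556
orange 27 [236.  177.9] [-25.7  -0.9   2.6]
```

View pics/f2.png

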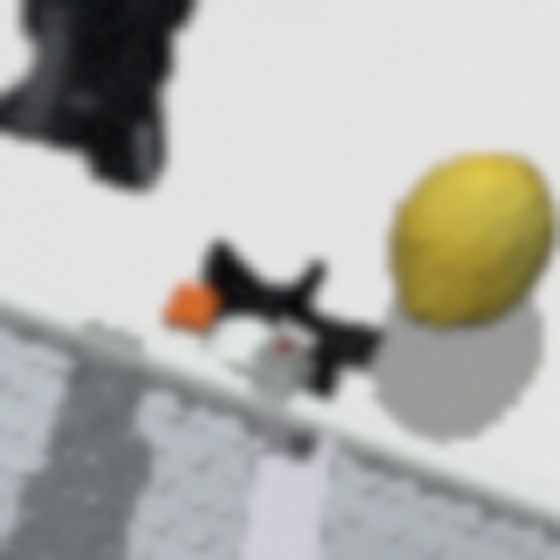

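The orange fin is now level towards the handle (crop pixel 193,305), so the wheel is at 2 mm as expected. Next is flick 3.

Emit:
send_rows:
  motion:
    - [0, 0, 0, 0, 0, 8, 1]
    - [0, 0, 0, 0, 0, 14, 1]
    - [0, 0, 0, 0, 0, 14, 1]
    - [0, 0, 0, 0, 0, 10, 1]
    - [0, 0, 0, 0, 0, 0, 1]
    - [0, 0, 0, 0, 0, 0, 1]
    - [0, 0, 0, 0, 0, 0, 1]
    - [0, 0, 0, 0, 0, 0, 1]
    - [0, 0, 0, 0, 0, 0, 1]
    - [0, 0, 0, 0, 0, 0, 1]

```text
time_s: 9.3
eef_pos: [0.5382, 0.3432, 0.0786]
eef_rot: [0.0, 0.142, 0.99, 0.0]
wrist_force: [0.1, 0.2, -0.1]
opening: 0.002
grasp_force: 0.0
```

Emit:
send_rows:
  motion:
    - [0, 0, 0, -4.3, 0, -1.3, 1]
    - [0, 0, 0, -4.3, 0, -1.3, 1]
    - [0, 0, 0, -4.3, 0, -1.3, 1]
    - [0, 0, 0, -4.3, 0, -1.3, 1]
    - [0, 0, 0, -4.3, 0, -1.3, 1]
    - [0, 0, 0, -4.3, 0, -1.3, 1]
    - [0, 0, 0, -4.3, 0, -1.3, 1]
    - [0, 0, 0, -4.3, 0, -1.3, 1]
    - [0, 0, 0, 0, 0, 0, 1]
    - [0, 0, 0, 0, 0, 0, 1]

```text
time_s: 10.3
eef_pos: [0.5721, 0.3332, 0.0889]
eef_rot: [0.001, 0.142, 0.99, 0.0]
wrist_force: [0.4, -1.2, 1.1]
opening: -0.0
grasp_force: 1.0
```

Emit:
send_rows:
  motion:
    - [0, 0, 0, 0, 0, -8, 1]
    - [0, 0, 0, 0, 0, -12, 1]
    - [0, 0, 0, 0, 0, -12, 1]
    - [0, 0, 0, 0, 0, -4, 1]
    - [0, 0, 0, 10, 0, 0, 1]
    - [0, 0, 0, 15, 0, 0, 1]
    - [0, 0, 0, 9.5, 0, 0, 1]
    - [0, 0, 0, 0, 0, 0, 1]
    - [0, 0, 0, 0, 0, 0, 1]
    - [0, 0, 0, 0, 0, 0, 1]

```text
time_s: 11.3
eef_pos: [0.5381, 0.3431, 0.1244]
eef_rot: [0.0, 0.142, 0.99, -0.0]
wrist_force: [0.1, -1.0, -0.3]
opening: -0.001
grasp_force: 0.0
```

```bash
python3 look.py f3
```

```text
t 11.3 TCP rel axle mm [-46.2   0.1  62.4] tool x in slicer [-1.  0. -0.] z [ 0. -0. -1.] F [ 0.43 -0.95 -0.3 ] open -0.001
side o [0.578  0.2382] yaw -0.2824 width 0.1192 28
 wheel x [-0.053   0.0117] y [0.0827 0.0832 0.0886 0.0942 0.096 ] z 0.0967 lowend 0.2554
orange 32 [239.9 174.8] [-13.8  -2.   22.4]
```

The orange fin sits at (-13.8, +22.4) mm from the axle, or -32°, so the wheel is at 3 mm. Now the last flick.

Emit:
send_rows:
  motion:
    - [0, 0, 0, 0, 0, 8.5, 1]
    - [0, 0, 0, 0, 0, 14, 1]
    - [0, 0, 0, 0, 0, 14, 1]
    - [0, 0, 0, 0, 0, 10, 1]
    - [0, 0, 0, 0, 0, 0, 1]
    - [0, 0, 0, 0, 0, 0, 1]
    - [0, 0, 0, 0, 0, 0, 1]
    - [0, 0, 0, 0, 0, 0, 1]
    - [0, 0, 0, 0, 0, 0, 1]
    - [0, 0, 0, 0, 0, 0, 1]

```text
time_s: 12.35
eef_pos: [0.5381, 0.3432, 0.0784]
eef_rot: [0.0, 0.142, 0.99, 0.0]
wrist_force: [0.3, -0.4, 0.5]
opening: -0.003
grasp_force: 0.0
```

Emit:
send_rows:
  motion:
    - [0, 0, 0, -4.3, 0, -1.3, 1]
    - [0, 0, 0, -4.3, 0, -1.3, 1]
    - [0, 0, 0, -4.3, 0, -1.3, 1]
    - [0, 0, 0, -4.3, 0, -1.3, 1]
    - [0, 0, 0, -4.3, 0, -1.3, 1]
    - [0, 0, 0, -4.3, 0, -1.3, 1]
    - [0, 0, 0, -4.3, 0, -1.3, 1]
    - [0, 0, 0, -4.3, 0, -1.3, 1]
    - [0, 0, 0, 0, 0, 0, 1]
    - [0, 0, 0, 0, 0, 0, 1]

```text
time_s: 13.35
eef_pos: [0.5719, 0.3332, 0.0888]
eef_rot: [0.001, 0.142, 0.99, 0.0]
wrist_force: [2.5, -0.3, 0.8]
opening: -0.002
grasp_force: 1.0
```

Emit:
send_rows:
  motion:
    - [0, 0, 0, 0, 0, -8, 1]
    - [0, 0, 0, 0, 0, -12, 1]
    - [0, 0, 0, 0, 0, -12, 1]
    - [0, 0, 0, 0, 0, -12, 1]
    - [0, 0, 0, 10, 0, -5, 1]
    - [0, 0, 0, 15, 0, 0, 1]
    - [0, 0, 0, 9.5, 0, 0, 1]
    - [0, 0, 0, 0, 0, 0, 1]
    - [0, 0, 0, 0, 0, 0, 1]
    - [0, 0, 0, 0, 0, 0, 1]

```text
time_s: 14.35
eef_pos: [0.5378, 0.3431, 0.1371]
eef_rot: [-0.0, 0.142, 0.99, -0.0]
wrist_force: [0.4, 0.6, -0.5]
opening: -0.002
grasp_force: 0.0
```

```bash
python3 look.py f4
```

```text
t 14.35 TCP rel axle mm [-46.4   0.   75.1] tool x in slicer [-1.  0.  0.] z [-0. -0. -1.] F [ 0.18  0.66 -0.53] open -0.002
side o [0.578  0.2382] yaw -0.2824 width 0.119 28
 wheel x [-0.0531  0.0113] y [0.0826 0.0828 0.0888 0.0945 0.0955] z 0.0918 lowend 0.2557
orange 17 [249.2 176.3] [11.6 -3.  29. ]
```

View pics/f4.png

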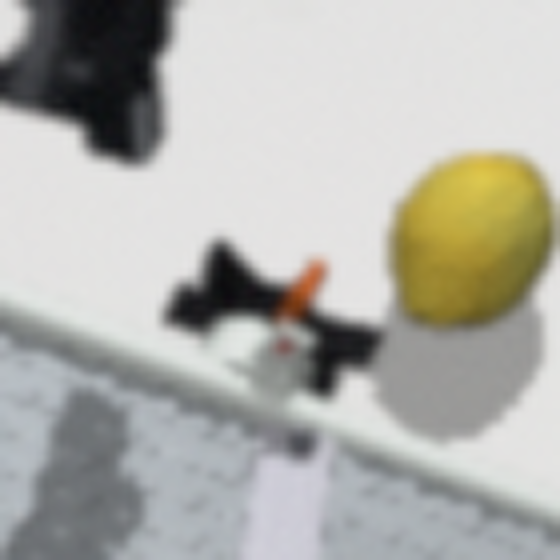

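The orange fin is at the pointer, about 22° past the top (crop pixel 305,288). The slicer hasn't moved and the finger is clear of everything, so I'm handing in.

```bash
python3 -c "
from bench import ctrl
print(ctrl.hand_in())"
```

```text
the job is handed in; nothing more can be done
None
```

The slicer is set to 4 mm: four flicks took the wheel from 0 mm until the orange fin stood at the pointer. The slicer did not move, nothing else was touched, and I handed in at about 14 s; no verdict was returned.

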